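# Key the paint-mixing pot onto its drive

### The job

Lift the blue mixing pot out of its wooden stand by the orange bar on its lid, lower it into the black-collared socket of the mixer and, leaning on it only lightly, turn it anticlockwise (seen from above) until the tang under it drops into the slot of the drive and the pot is fully down. Then turn the seated pot back clockwise, taking the drive with it, until the bar lines up with the red mark, and let go. Never press or wrench the pot hard against the mixer (stay below about 25 N), and leave the cups and the sanding block alone.

Things in the scene. Friction and masses are not known exactly. Their poses are not given: they have to be found in the camera images.
- pot_bar (a point): Centre of the orange grip bar on the pot's white lid; axes are the pot's: x along the bar, z up. The bar is 52 mm long (x), 14 mm thick (y), 36 mm high: lid top 18 mm below this point, bar top 18 mm above. Lid radius 38 mm; blue body radius 36 mm, ending in a shoulder 66 mm below this point. Pot 0.3 to 0.55 kg.
- pot: The mixing pot; origin at the centre of its tang's tip, 106 mm below pot_bar. Flat steel tang 40 mm long (x, along the bar), 8 mm thick (y), 14 mm deep; above it a round steel stub, radius 27 mm, 26 mm long, up to the body's shoulder. Half a turn makes no difference.
- stand: Plywood block, 110 x 110 mm, 55 mm high, fixed; origin at the centre of its underside. The pot hangs in its 60 mm round through hole with the body's shoulder on the block's top; lift it at least 45 mm to clear.
- mixer: Grey mixer base, 180 (x) x 160 (y) mm, 65 mm high, fixed; origin at the centre of its underside. Its -x side is the front; a red line on its top runs from the collar to the front edge along its x axis. pot_bar is 161 mm above this origin with the tang's tip on top of the drive disc, 147 mm with the tang in the slot and the stub on the disc.
- socket (a point): Centre of the socket's mouth, at the top of the black collar (outer radius 36 mm), 77 mm above the underside of the mixer. The bore is 57 mm wide and 22 mm deep down to the drive disc; the pot's stub has 1.5 mm to spare all round.
- disc (a point): Top centre of the steel drive disc in the socket, as found: 55 mm above the mixer's underside; axes are the mixer's, not the slot's. Its slot (12 mm wide, 18 deep, right across) lies 0.35 to 1.02 rad anticlockwise from above of the red line: not measured, see or feel for it. Sprung: holds 7 N, then gives 1 mm per N for 6 mm. Turns with 0.2 N m drag, clockwise to a stop with the bar within 0.06 rad of the line.
- green_cup: Bystander: empty green plastic cup, 64 mm wide, 65 mm high; origin under its centre.
- red_cup: Bystander: empty red plastic cup, 64 mm wide, 65 mm high; origin under its centre.
- sanding_block: Bystander: cork sanding block, 50 x 90 mm, 28 mm high; origin under its centre.
Things that resemble listed ones, but are neither listed nor needed, are in the scene too. There is more than one size of the pot; the job needs the smallest.

How it is judged:
By the outcome, as a careful person would: the job done as asked, in the order asked, and still so for the second after the job is handed in, with the robot touching nothing.
It also fails if it takes over 64 s, if anything falls off the work surface, if the arm or the gripper's body presses on something with over 40 N, if the wrist force passes 120 N, or if a joint passes its speed limit or range.

### The arm

A 6-joint arm with a two-finger parallel gripper is mounted at the origin on the work surface. World frame = base frame: x ahead of the robot, y to its left, z up, the work surface at z = 0. Lengths are in m, angles in rad, forces in N, time in s.
With the tool pointing down it reaches from about 0.375 to 0.925 m from the base axis. Payload 5.7 kg.
Tool frame: the origin (TCP) lies between the finger pads; the fingertips stand 14 mm ahead of it and the grasp point (between the pads) lies 5 mm behind it; x points along the fingers, z is the direction in which the jaws open and shut, and the axes are right-handed (so a half turn about x gives the same grasp; the last joint's range is limited). The gripper opens to 85 mm and grips with 20 to 120 N. Pads are 22 mm wide; open, the fingers measure 114 mm over their backs; the gripper's body (76 mm by 85 mm) begins 54 mm behind the grasp point. The pads swing forward as they close: fully open they stand 13 mm farther back than shut.
Start: joints at [1.028, 0.359, 1.51, -0, 1.272, -0.115], TCP at [0.249, 0.546, 0.245] pointing down, gripper open.
Joint ranges: [-2.97, 2.97], [-1.01, 2.36], [0.21, 2.38], [-0.96, 4.11], [0.2, 2.71], [-2.98, 2.98]. Speed limits (rad/s): [2.39, 2.39, 3.14, 3.14, 3.14, 3.14].

### API

Orientations are given as a 3x3 rotation matrix whose columns are the frame's x, y, z axes.
In Python, from workcell import ctrl gives the robot as it stands. The module is installed in compiled form; this text tells all that it offers.
- The arm moves only by the tool send_rows, never from a script. Its argument "moves" is text: rows parted by semicolons, each of 7 numbers parted by spaces: the turn, a rotation vector about the tool's x, y, z in units of 0.12 rad (1.0 is 0.12 rad), then the shift along the tool's x, y, z in units of 40 mm (1.0 is 40 mm), then the closure, from 0 (fully open) to 1 (shut). In form: wx wy wz tx ty tz grip; .... A call has 1 to 8 rows; each row shifts and turns the commanded pose from where the row before left it, along the tool's axes as they then stand; what a row does not reach is not made up. A row lasts 1/12 s, in which the tool goes at most 41.7 mm and 7.16 degrees, less where a joint would pass 70% of its speed; a pose out of reach is approached as far as the arm can. A call with a number of a shift or a turn outside -1 to 1 is refused whole. A call with a gripper value outside its range is refused whole. The fingers move at their own pace and stop on an object; the grip force is fixed at half the most. Time passes only in rows, so rows that do not move let the fingers close. It gives the time, the measured TCP pose, the force and the opening at its end, in the units of the state.
- ctrl.sense(): the state, without advancing time (a new reading comes with each control period).
- ctrl.read_camera(name): name is "scene" or "top" or "wrist"; returns (picture, depth): 400x640x3 uint8, blue, green, red; 400x640 float32, m along the optical axis (not along the pixel's ray), 0 where there is no reading.
- ctrl.get_calibration(name): a dict with "vertical_fov" (degrees; the focal length in pixels is half the picture's height over the tangent of half this angle, whatever the lens; pixels are square), "cx", "cy" (the principal point, pixels), "cam_to_world" (4x4, takes a point from camera to world coordinates); the wrist camera has in their place "T_tool_cam" (4x4, takes a point from camera to tool coordinates, whose origin is the TCP and whose axes are the tool frame's). Camera axes: x right, y down, z forward; pixel columns grow to the right and rows downward; lengths in m; the calibration is good to about 2 mm. A picture is of the moment at which its call begins: read the wrist's pose just before it. get_calibration takes no time and is no camera call.
- ctrl.sign_off(): hands the job in, once; it reports no verdict.
The state is a dict: "clock": time; "joint_positions": joint angles; "joint_velocities": joint speeds; "tau": joint torques, N m; "tool_pos": TCP position; "eef_rot": TCP orientation; "contact_force": force on the tool from outside, world axes, zero at the start; "ft_torque": the same for the moment, N m; "gripper_width": finger opening in m.
Only numpy, scipy, OpenCV 4.12 (cv2) and the standard library are available. Lean on these libraries where they do the work, as an engineer would, in place of code of your own. Each camera call takes 0.05 s, during which the arm holds its last target.

## Working session

There is one attempt and no reset: what is moved stays moved. The work goes in short steps, Python scripts to look and compute and a tool call to move; the robot and the scene stay as the last step left them, time stands still between calls to the robot, and variables do not carry over. Pictures are saved under pics/ and viewed, and the job is handed in when it is done.

Besides the shell and the picture viewer there is one more tool, called after "Request:" in YAML: its name, and indented under it one key for each argument. send_rows: Moves the arm, as the interface text tells. Shifts and turns lie within -1 to 1; 1 stands for 40 mm of shift or 0.12 rad of turn. Its arguments: {"type":"object","properties":{"moves":{"type":"string"}},"required":["moves"]}

```bash
mkdir -p pics; cat > h.py <<'E'
import numpy as np, cv2
from workcell import ctrl
def grab(name,tag):
    s=ctrl.sense()
    im,d=ctrl.read_camera(name); c=ctrl.get_calibration(name)
    if name=="wrist":
        T=np.eye(4);T[:3,:3]=np.array(s["eef_rot"]);T[:3,3]=s["tool_pos"];M=T@np.array(c["T_tool_cam"])
    else: M=np.array(c["cam_to_world"])
    f=200/np.tan(np.radians(c["vertical_fov"])/2)
    np.savez(f"{tag}.npz",im=im,d=d,M=M,f=f,cx=c["cx"],cy=c["cy"])
    cv2.imwrite(f"pics/{tag}.png",im)
    return load(tag)
def load(tag):
    return dict(np.load(f"{tag}.npz"))
def cloud(g):
    d=g["d"];v,u=np.mgrid[:d.shape[0],:d.shape[1]]
    P=np.stack([(u-g["cx"])/g["f"]*d,(v-g["cy"])/g["f"]*d,d],-1)
    W=P@g["M"][:3,:3].T+g["M"][:3,3]
    W[d<=0]=np.nan
    return W
E
python3 - <<'E'
from h import *
s=ctrl.sense();print({k:np.round(v,3).tolist() for k,v in s.items()})
for n in("scene","top"):
    g=grab(n,n+"0");print(n,g["M"].round(3).tolist(),g["f"],g["cx"],g["cy"])
print(ctrl.get_calibration("wrist"))
E
```

```text
{'clock': 0.0, 'joint_positions': [1.028, 0.36, 1.511, 0.0, 1.273, -0.115], 'joint_velocities': [-0.0, 0.001, -0.001, 0.0, -0.002, -0.001], 'tau': [-0.004, -52.761, -27.862, -0.0, 0.013, -0.0], 'tool_pos': [0.249, 0.545, 0.244], 'eef_rot': [[-0.001, -0.91, 0.415], [-0.002, 0.415, 0.91], [-1.0, 0.0, -0.002]], 'contact_force': [0.214, 0.033, 0.222], 'ft_torque': [0.004, -0.016, -0.001], 'gripper_width': 0.085}
scene [[-0.809, 0.429, -0.401, 0.822], [0.587, 0.612, -0.53, 0.335], [0.018, -0.665, -0.747, 0.593], [0.0, 0.0, 0.0, 1.0]] 367.63160476407074 317.88961969020414 197.42364019217663
top [[0.016, -0.992, 0.125, 0.472], [-1.0, -0.016, 0.005, -0.001], [-0.003, -0.125, -0.992, 0.992], [0.0, 0.0, 0.0, 1.0]] 419.4731401867769 326.1353946510081 203.10817640205428
{'vertical_fov': 62.16911385075107, 'cx': 321.722559336886, 'cy': 196.12317261190918, 'T_tool_cam': array([[-3.20099471e-04, -2.89310259e-01,  9.57235327e-01,
        -1.28185936e-01],
       [-4.22206144e-04, -9.57235252e-01, -2.89310377e-01,
         7.36094646e-02],
       [ 9.99999860e-01, -4.96758735e-04,  1.84261929e-04,
         4.34583383e-04],
       [ 0.00000000e+00,  0.00000000e+00,  0.00000000e+00,
         1.00000000e+00]])}
```

View pics/top0.png

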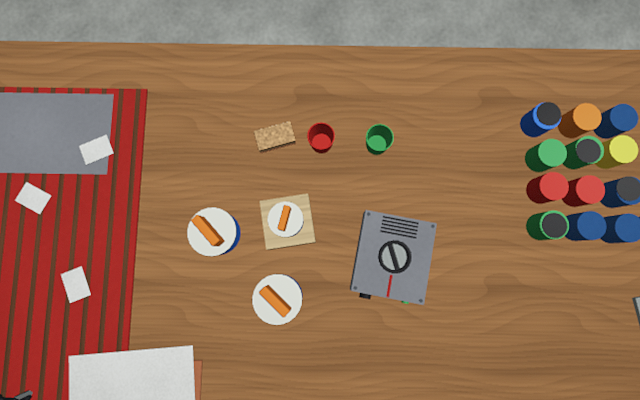

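View pics/scene0.png

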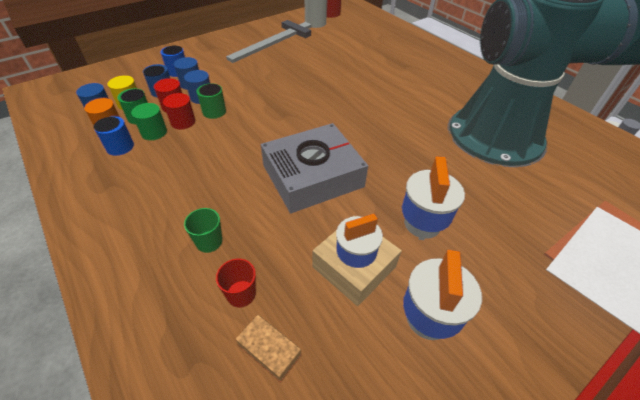

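The small pot sits in the stand at about (286,218) in the top view. The mixer is at (394,257), with its red line running down towards the robot, and there are two larger decoy pots at (213,232) and (276,300). Now I'll measure.

```bash
python3 - <<'E'
from h import *
g=load("top0");W=cloud(g);im=g["im"]
hsv=cv2.cvtColor(im,cv2.COLOR_BGR2HSV)
def roi(u0,u1,v0,v1):
    m=np.zeros(im.shape[:2],bool);m[v0:v1,u0:u1]=1;return m
def desc(n,m):
    P=W[m];P=P[~np.isnan(P[:,0])]
    print(n,len(P),"med",np.median(P,0).round(4),"zrange",np.percentile(P[:,2],[5,50,95]).round(4))
    return P
R=roi(260,316,195,250)
orange=(hsv[...,0]>5)&(hsv[...,0]<20)&(hsv[...,1]>180)&(hsv[...,2]>120)&R
P=desc("bar",orange)
top=P[P[:,2]>np.percentile(P[:,2],95)-.008]
r=cv2.minAreaRect((top[:,:2]*1000).astype(np.float32));print("bar top rect",r,len(top), top.mean(0))
bx=cv2.boxPoints(r);e=[bx[1]-bx[0],bx[2]-bx[1]];l=max(e,key=np.linalg.norm);print("bar dir",np.degrees(np.arctan2(l[1],l[0])))
white=(hsv[...,1]<40)&(hsv[...,2]>180)&R
P=desc("lid",white)
c=cv2.minEnclosingCircle((P[:,:2]*1000).astype(np.float32));print(c)
R=roi(345,442,205,308)
P=W[R];P=P[~np.isnan(P[:,0])]
b=P[(P[:,2]>.058)&(P[:,2]<.07)]
r=cv2.minAreaRect((b[:,:2]*1000).astype(np.float32));print("mixer top",r,np.median(b[:,2]));print(cv2.boxPoints(r))
c=P[(P[:,2]>.072)&(P[:,2]<.085)]
print("collar",len(c),cv2.minEnclosingCircle((c[:,:2]*1000).astype(np.float32)),np.median(c[:,2]))
red=((hsv[...,0]<5)|(hsv[...,0]>175))&(hsv[...,1]>150)&(hsv[...,2]>100)&R
P=desc("red",red);l=cv2.fitLine((P[:,:2]*1000).astype(np.float32),cv2.DIST_L2,0,.01,.01).ravel();print(l,np.degrees(np.arctan2(l[1],l[0])))
cv2.imwrite("pics/mix0.png",cv2.resize(im[205:310,345:445],None,fx=6,fy=5.7,interpolation=cv2.INTER_CUBIC))
E
```

```text
bar 168 med [0.5478 0.0889 0.1385] zrange [0.1358 0.1385 0.1412]
bar top rect ((548.3047485351562, 89.47565460205078), (13.664554595947266, 49.31499099731445), 76.39826202392578) 164 [0.54832023 0.08929503 0.13861264]
bar dir -13.601744
lid 791 med [0.5488 0.0855 0.1028] zrange [0.0995 0.1028 0.1057]
((552.6160278320312, 93.58718872070312), 42.12860107421875)
mixer top ((473.09918212890625, -147.66571044921875), (160.45008850097656, 180.0607452392578), 80.10482788085938) 0.0651437150412515
[[ 370.62177  -211.22594 ]
 [ 548.00385  -242.16869 ]
 [ 575.5766    -84.105484]
 [ 398.19452   -53.162735]]
collar 334 ((472.69488525390625, -147.47189331054688), 35.769775390625) 0.07646997395970218
red 42 med [ 0.4118 -0.1358  0.0657] zrange [0.0627 0.0657 0.0689]
[ 9.8578662e-01 -1.6800232e-01  4.1143817e+02 -1.3565845e+02] -9.67169
```

View pics/mix0.png

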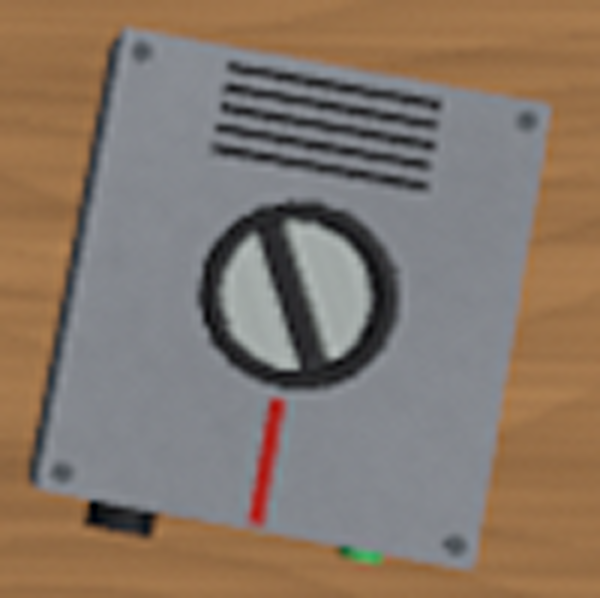

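```bash
cat >> h.py <<'E'
def plan(x,y,z,ang=None,verbose=True):
    """total shift in tool units now, and wx units to make tool z point at ang (deg, mod 180)"""
    s=ctrl.sense();R=np.array(s["eef_rot"]);p=np.array(s["tool_pos"])
    t=R.T@(np.array([x,y,z])-p)/.04
    a=np.degrees(np.arctan2(R[1,2],R[0,2]))
    # levelling (tool x to -z): small rotvec in tool frame
    lev=R.T@np.cross(R[:,0],[0,0,-1])/.12
    print("clock",round(s["clock"],2),"pos",p.round(4),"zang",a.round(2),"F",np.round(s["contact_force"],2),"T",np.round(s["ft_torque"],3),"w",round(s["gripper_width"],4))
    print("t units",t.round(3),"rows",np.abs(t).max().round(2),"lev",lev.round(3))
    if ang is not None:
        d=(ang-a+90)%180-90
        print("wx units",round(-np.radians(d)/.12,3))
E
python3 - <<'E'
from h import *
g=load("top0");W=cloud(g)
for n,(u,v) in dict(big1=(213,232),big2=(276,300)).items():
    P=W[v-28:v+28,u-28:u+28].reshape(-1,3);P=P[P[:,2]>.02];print(n,np.nanmax(P[:,2]),np.nanmin(P,0),np.nanmax(P,0))
# slot angle
im=g["im"];gray=cv2.cvtColor(im,cv2.COLOR_BGR2GRAY)
c=np.array([.4729,-.1476])
D=np.linalg.norm(W[...,:2]-c,axis=-1)
m=(D<.022)&(gray<100)
# use plane z=.055 projection for dark pixels
v,u=np.nonzero(m)
r=np.stack([(u-g["cx"])/g["f"],(v-g["cy"])/g["f"],np.ones(len(u))],-1)@g["M"][:3,:3].T
o=g["M"][:3,3];Q=o+r*((.055-o[2])/r[:,2])[:,None]
l=cv2.fitLine((Q[:,:2]*1000).astype(np.float32),cv2.DIST_L2,0,.01,.01).ravel();print("slot",len(Q),l,np.degrees(np.arctan2(l[1],l[0])))
plan(.548,.089,.35,76.4)
E
```

```text
big1 0.1701682943874776 [0.46816919 0.19056604 0.05434688] [0.56835888 0.29038341 0.17016829]
big2 0.17054444229471333 [0.33345877 0.04951124 0.05412272] [0.43193066 0.1496036  0.17054444]
slot 91 [ 9.5761257e-01  2.8805932e-01  4.7318808e+02 -1.4679800e+02] 16.741806
clock 0.1 pos [0.2486 0.5454 0.2445] zang 65.49 F [ 0.28  0.65 -0.13] T [ 0.03  -0.013  0.044] w 0.0855
t units [ -2.627 -11.543  -7.281] rows 11.54 lev [ 0.    -0.014 -0.002]
wx units -1.587
```

Request:
send_rows:
  moves: "0 0 0 -0.6 -0.4 -0.2 0; 0 0 0 -0.6 -0.7 -0.4 0; 0 0 0 -0.5 -0.75 -0.45 0; 0 0 0 -0.4 -0.8 -0.5 0; 0 0 0 -0.3 -0.8 -0.5 0; 0 0 0 -0.2 -0.8 -0.5 0; 0 0 0 0 -0.8 -0.5 0; 0 0 0 0 -0.8 -0.5 0"

```text
clock: 0.77
tool_pos: [0.4036, 0.3181, 0.3498]
eef_rot: [[0.001, -0.91, 0.415], [0.0, 0.415, 0.91], [-1.0, -0.001, 0.001]]
contact_force: [0.9, 0.6, 0.2]
gripper_width: 0.0848
```

Request:
send_rows:
  moves: "0 0 0 0 -0.8 -0.5 0; 0 0 0 0 -0.8 -0.5 0; 0 0 0 0 -0.8 -0.5 0; 0 0 0 0 -0.8 -0.5 0; 0 0 0 0 -0.8 -0.5 0; 0 0 0 0 -0.8 -0.5 0; 0 0 0 0 -0.7 -0.45 0; -0.5 0 0 0 -0.4 -0.2 0"

```text
clock: 1.43
tool_pos: [0.5585, 0.0853, 0.3488]
eef_rot: [[-0.0, -0.932, 0.362], [-0.002, 0.362, 0.932], [-1.0, -0.0, -0.002]]
contact_force: [0.4, -0.0, 0.1]
gripper_width: 0.0851
```

Request:
send_rows:
  moves: "-0.6 0 0 0 0 0 0; -0.487 0 0 0 0 0 0; 0 0 0 0 0 0 0; 0 0 0 0 0 0 0"

```text
clock: 1.77
tool_pos: [0.5568, 0.0888, 0.3489]
eef_rot: [[-0.001, -0.971, 0.237], [-0.0, 0.237, 0.971], [-1.0, 0.001, -0.0]]
contact_force: [-0.1, 0.3, -0.7]
gripper_width: 0.0855
```

```bash
python3 - <<'E'
from h import *
plan(.548,.089,.30,76.4)
g=grab("wrist","w1")
E
```

```text
clock 1.77 pos [0.5568 0.0888 0.3489] zang 76.28 F [-0.13  0.32 -0.71] T [ 0.026 -0.001 -0.029] w 0.0855
t units [ 1.222  0.215 -0.046] rows 1.22 lev [-0.    -0.002 -0.008]
wx units -0.017
```

View pics/w1.png

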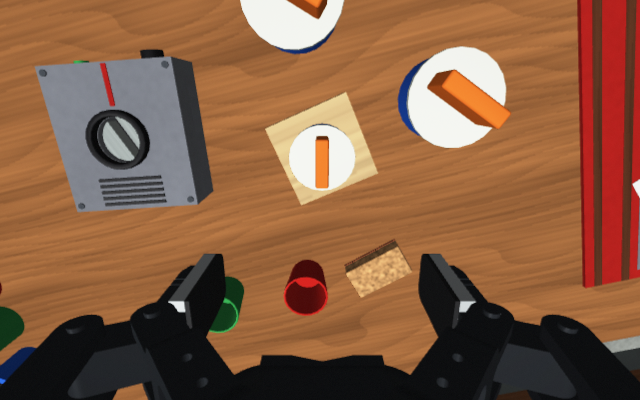

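The wrist view shows the bar at about (322,162) and the socket at (118,139).

```bash
cat >> h.py <<'E'
def bar(g,c0,zlo,zhi,rad=.05):
    W=cloud(g);hsv=cv2.cvtColor(g["im"],cv2.COLOR_BGR2HSV)
    m=(hsv[...,0]>5)&(hsv[...,0]<20)&(hsv[...,1]>170)&(np.linalg.norm(W[...,:2]-np.array(c0),axis=-1)<rad)
    P=W[m];z=np.percentile(P[:,2],90);
    P=P[(P[:,2]>zlo)&(P[:,2]<zhi)]
    r=cv2.minAreaRect((P[:,:2]*1000).astype(np.float32));b=cv2.boxPoints(r);e=max([b[1]-b[0],b[2]-b[1]],key=np.linalg.norm)
    mean=P.mean(0)
    q=P[:,:2]-mean[:2];ev,V=np.linalg.eigh(q.T@q);d=V[:,1]
    print("bar n",len(P),"rect",np.round(r[0],1),np.round(r[1],1),"ang",np.degrees(np.arctan2(e[1],e[0])).round(2),"mean",mean.round(4),"pca",(np.degrees(np.arctan2(d[1],d[0]))+90)%180-90,"z90",z.round(4))
def mixer(g):
    W=cloud(g);D=np.linalg.norm(W[...,:2]-np.array([.473,-.1476]),axis=-1)
    P=W[(D<.13)&(W[...,2]>.061)&(W[...,2]<.069)]
    r=cv2.minAreaRect((P[:,:2]*1000).astype(np.float32));print("mixer",np.round(r[0],1),np.round(r[1],1),round(r[2],2),np.median(P[:,2]).round(4))
    P=W[(D<.05)&(W[...,2]>.073)&(W[...,2]<.082)]
    c=cv2.minEnclosingCircle((P[:,:2]*1000).astype(np.float32));print("collar",np.round(c[0],1),c[1],np.median(P[:,2]).round(4),len(P))
    e=cv2.fitEllipse(cv2.convexHull((P[:,:2]*1000).astype(np.float32)));print("ell",e)
E
python3 - <<'E'
from h import *
g=load("w1");bar(g,(.548,.089),.13,.146);mixer(g)
g=load("top0");bar(g,(.548,.089),.13,.146);mixer(g)
E
```

```text
bar n 593 rect [550.8  90.9] [12.3 50.1] ang -14.04 mean [0.5498 0.0908 0.1385] pca -14.348948282992978 z90 0.1395
mixer [ 476.3 -147.3] [162.5 180.6] 80.01 0.0647
collar [ 476.2 -146.6] 36.284446716308594 0.0763 1136
ell ((476.1637268066406, -146.45030212402344), (71.00666809082031, 71.85028839111328), 177.7742462158203)
bar n 173 rect [548.9  89.5] [14.3 50.2] ang -14.35 mean [0.5484 0.0891 0.1384] pca -13.891114099462186 z90 0.1408
mixer [ 473.1 -147.7] [160.3 180.1] 80.12 0.0651
collar [ 472.7 -147.5] 35.769775390625 0.0765 329
ell ((472.877685546875, -147.48521423339844), (70.4129867553711, 71.0013427734375), 22.91049575805664)
```

```bash
python3 - <<'E'
from h import *
plan(.5495,.0902,.22,75.8)
E
```

```text
clock 1.82 pos [0.5568 0.089  0.349 ] zang 76.3 F [ 0.66 -0.39 -0.09] T [ 0.005 -0.013 -0.018] w 0.0858
t units [ 3.225  0.182 -0.013] rows 3.23 lev [ 0.    -0.002 -0.006]
wx units 0.073
```

Request:
send_rows:
  moves: "0.07 0 0 0.4 0.18 -0.01 0; 0 0 0 0.7 0 0 0; 0 0 0 0.8 0 0 0; 0 0 0 0.7 0 0 0; 0 0 0 0.4 0 0 0; 0 0 0 0.22 0 0 0; 0 0 0 0 0 0 0; 0 0 0 0 0 0 0"

```text
clock: 2.48
tool_pos: [0.5502, 0.0904, 0.2209]
eef_rot: [[0.0, -0.97, 0.243], [-0.0, 0.243, 0.97], [-1.0, -0.0, -0.0]]
contact_force: [-0.2, -0.3, 0.1]
gripper_width: 0.0853
```

```bash
python3 - <<'E'
from h import *
g=grab("wrist","w2");bar(g,(.548,.089),.13,.146)
plan(.5495,.0902,.123,75.8)
E
```

```text
bar n 1449 rect [551.2  90.3] [13.2 51.5] ang -13.77 mean [0.5497 0.091  0.1384] pca -13.581149677796816 z90 0.1393
clock 2.53 pos [0.5508 0.0904 0.2217] zang 75.91 F [-0.35  0.17  0.05] T [ 0.058  0.008 -0.016] w 0.0855
t units [ 2.467  0.036 -0.013] rows 2.47 lev [0.    0.004 0.015]
wx units 0.016
```

View pics/w2.png

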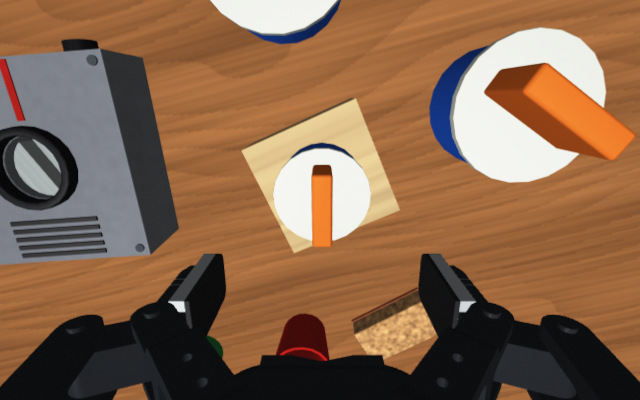

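Request:
send_rows:
  moves: "0 0 0 0.4 0.03 0 0.3; 0 0 0 0.7 0 0 0.5; 0 0 0 0.6 0 0 0.5; 0 0 0 0.4 0 0 0.5; 0 0 0 0.19 0 0 0.5; 0 0 0 0 0 0 0.5; 0 0 0 0 0 0 0.5; 0 0 0 0 0 0 0.5"

```text
clock: 3.2
tool_pos: [0.5503, 0.0905, 0.1306]
eef_rot: [[0.003, -0.97, 0.243], [0.0, 0.243, 0.97], [-1.0, -0.003, 0.001]]
contact_force: [-0.2, 0.4, -0.9]
gripper_width: 0.0427
```

```bash
python3 - <<'E'
from h import *
g=grab("wrist","w3");plan(.5500,.0905,.124,75.9)
W=cloud(g);s=ctrl.sense()
# finger geometry in tool frame
R=np.array(s["eef_rot"]);T=(W-np.array(s["tool_pos"]))@R
m=(np.abs(T[...,2])>.012)&(np.abs(T[...,2])<.035)&(np.abs(T[...,1])<.012)&(T[...,0]<.024)
print("tip xs",np.percentile(T[m][:,0],[50,90,98,100]).round(4))
g=grab("scene","s3")
cv2.imwrite("pics/s3c.png",cv2.resize(g["im"][150:300,270:470],None,fx=3.5,fy=3.5))
E
```

```text
clock 3.25 pos [0.5502 0.0905 0.1305] zang 75.92 F [ 0.21 -0.26  0.75] T [-0.021 -0.037 -0.036] w 0.0427
t units [ 0.164  0.006 -0.002] rows 0.16 lev [-0.     0.007  0.025]
wx units 0.002
tip xs [-0.0238  0.0006  0.0077  0.0124]
```

View pics/w3.png

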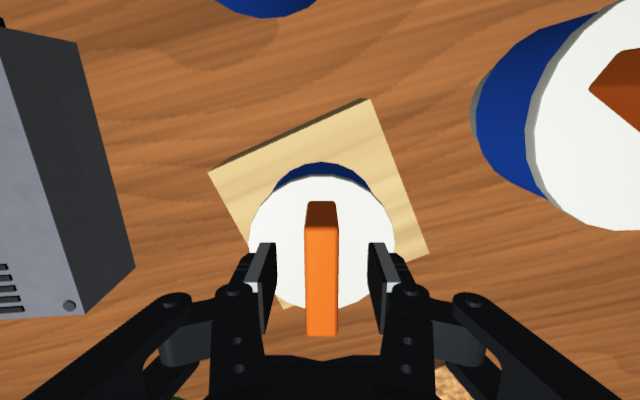

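View pics/s3c.png

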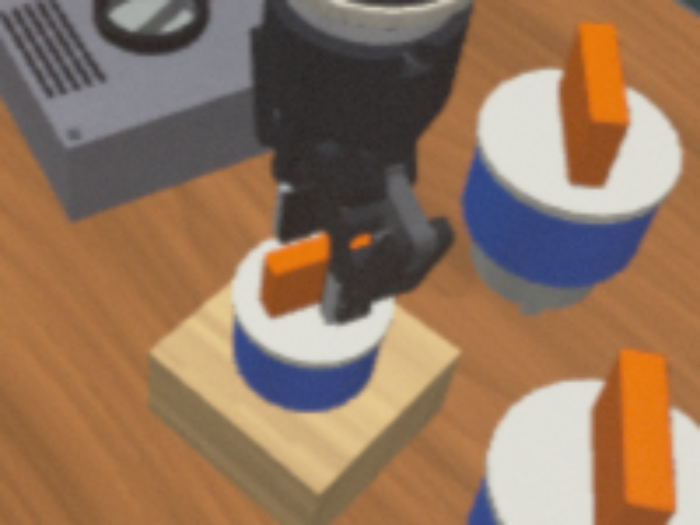

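The fingers straddle the bar and clear the lid. I'll go 6 mm lower and close.

Request:
send_rows:
  moves: "0 0 0 0.16 0.01 0 0.5; 0 0 0 0 0 0 0.7; 0 0 0 0 0 0 0.85; 0 0 0 0 0 0 1; 0 0 0 0 0 0 1; 0 0 0 0 0 0 1; 0 0 0 0 0 0 1; 0 0 0 0 0 0 1"

```text
clock: 3.97
tool_pos: [0.5484, 0.0907, 0.1225]
eef_rot: [[-0.0, -0.97, 0.243], [0.0, 0.243, 0.97], [-1.0, 0.0, 0.0]]
contact_force: [0.6, 1.2, -0.1]
gripper_width: 0.013
```

```bash
python3 - <<'E'
from h import *
plan(.5500,.0905,.24,75.9)
E
```

```text
clock 3.97 pos [0.5484 0.0907 0.1225] zang 75.91 F [ 0.6   1.24 -0.1 ] T [ 0.233  0.057 -0.002] w 0.013
t units [-2.937 -0.039  0.005] rows 2.94 lev [-0.     0.001 -0.001]
wx units 0.002
```

Request:
send_rows:
  moves: "0 0 0 -0.1 0 0 1; 0 0 0 -0.3 0 0 1; 0 0 0 -0.5 0 0 1; 0 0 0 -0.6 0 0 1; 0 0 0 -0.6 0 0 1; 0 0 0 -0.6 0 0 1; 0 0 0 -0.3 0 0 1; 0 0 0 -0.1 0 0 1"

```text
clock: 4.63
tool_pos: [0.5494, 0.0904, 0.2488]
eef_rot: [[0.004, -0.97, 0.243], [-0.0, 0.243, 0.97], [-1.0, -0.003, 0.0]]
contact_force: [0.3, 0.3, -4.1]
gripper_width: 0.0129
```

Request:
send_rows:
  moves: "0 0 0 0 0 0 1; 0 0 0 0 0 0 1; 0 0 0 0 0 0 1"

```text
clock: 4.88
tool_pos: [0.5472, 0.0904, 0.2449]
eef_rot: [[-0.003, -0.97, 0.243], [-0.0, 0.243, 0.97], [-1.0, 0.003, -0.001]]
contact_force: [0.4, -0.1, -4.2]
gripper_width: 0.0135
```

```bash
python3 - <<'E'
from h import *
g=grab("wrist","w4");plan(.475,-.1475,.25,85)
z=ctrl.sense()["tool_pos"][2]
bar(g,ctrl.sense()["tool_pos"][:2],z+.005,z+.025); mixer(g)
E
```

```text
clock 4.93 pos [0.5473 0.0904 0.2449] zang 75.92 F [-0.08 -1.14 -3.81] T [-0.017  0.037  0.029] w 0.0132
t units [-0.121  0.306 -6.21 ] rows 6.21 lev [ 0.    -0.009 -0.026]
wx units -1.321
bar n 4297 rect [550.4  90.2] [15.1 52.4] ang -13.11 mean [0.5467 0.091  0.2604] pca -14.259599482557604 z90 0.2616
mixer [ 476.5 -146.8] [161.7 181.3] 79.82 0.0646
collar [ 476.3 -146.5] 36.506980895996094 0.0761 2034
ell ((476.1892395019531, -146.52325439453125), (71.23587036132812, 72.5391616821289), 0.3841387927532196)
```

View pics/w4.png

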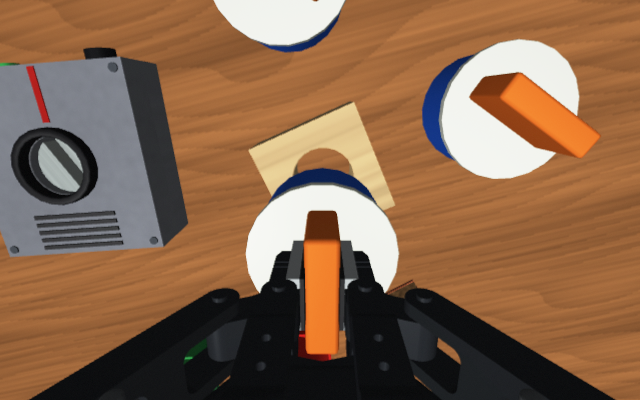

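Request:
send_rows:
  moves: "0 0 0 -0.1 0 -0.2 1; 0 0 0 -0.1 0 -0.5 1; 0 0 0 0 0.05 -0.7 1; 0 0 0 0 0.05 -0.8 1; 0 0 0 0 0.05 -0.8 1; 0 0 0 0 0.05 -0.8 1; 0 0 0 0 0.05 -0.8 1; 0 0 0 0 0.05 -0.7 1"

```text
clock: 5.6
tool_pos: [0.4839, -0.1142, 0.2542]
eef_rot: [[-0.001, -0.97, 0.243], [-0.001, 0.243, 0.97], [-1.0, 0.001, -0.001]]
contact_force: [0.5, -0.3, -4.3]
gripper_width: 0.013
```

Request:
send_rows:
  moves: "0 0 0 0 0.03 -0.5 1; 0 0 0 0 0 -0.3 1; -0.3 0 0 0 0 -0.1 1; -0.5 0 0 0 0 0 1; -0.6 0 0 0 0 0 1; -0.6 0 0 0 0 0 1; -0.4 0 0 0 0 0 1; -0.23 0 0 0 0 0 1"

```text
clock: 6.27
tool_pos: [0.4751, -0.1465, 0.2542]
eef_rot: [[-0.001, -0.997, -0.073], [0.0, -0.073, 0.997], [-1.0, 0.001, 0.001]]
contact_force: [-0.7, 0.5, -3.4]
gripper_width: 0.0128
```

Request:
send_rows:
  moves: "0 0 0 0 0 0 1; 0 0 0 0 0 0 1; 0 0 0 0 0 0 1; 0 0 0 0 0 0 1"

```text
clock: 6.6
tool_pos: [0.4753, -0.1467, 0.2545]
eef_rot: [[-0.0, -0.998, -0.069], [0.0, -0.069, 0.998], [-1.0, 0.0, 0.0]]
contact_force: [0.5, 0.0, -3.2]
gripper_width: 0.0132
```

```bash
python3 - <<'E'
from h import *
plan(.4745,-.147,.25,94)
g=grab("wrist","w5");g=grab("scene","s5");
cv2.imwrite("pics/s5c.png",cv2.resize(g["im"][40:240,220:420],None,fx=3,fy=3))
g=grab("top","t5");cv2.imwrite("pics/t5c.png",cv2.resize(g["im"][180:320,320:480],None,fx=4,fy=4))
E
```

```text
clock 6.6 pos [ 0.4753 -0.1467  0.2545] zang 93.97 F [ 0.46  0.   -3.22] T [ 0.012 -0.088 -0.015] w 0.0132
t units [ 0.111  0.02  -0.006] rows 0.11 lev [-0.     0.    -0.002]
wx units -0.004
```

View pics/w5.png

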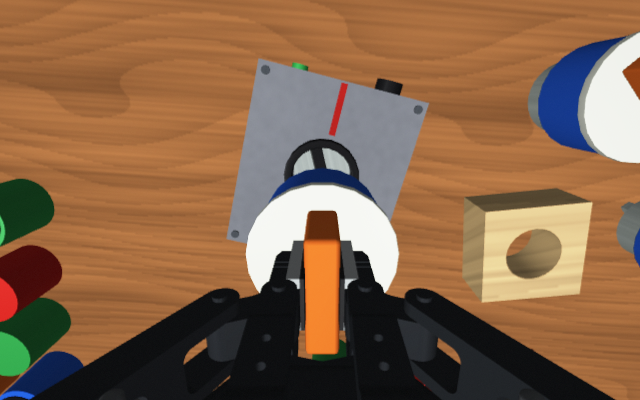

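View pics/s5c.png

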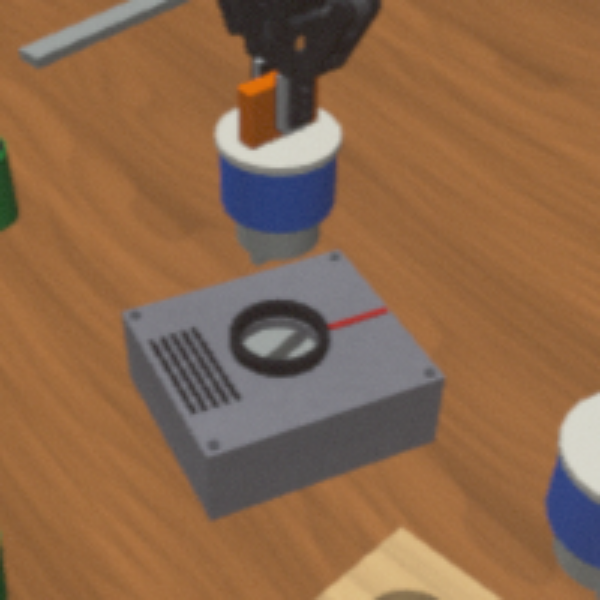

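View pics/t5c.png

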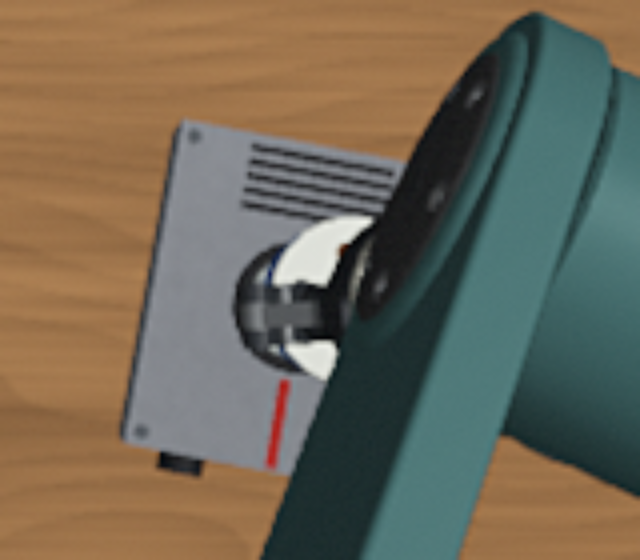

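```bash
cat >> h.py <<'E'
from scipy.optimize import least_squares
def circ(P,r,c0):
    f=least_squares(lambda c:np.hypot(P[:,0]-c[0],P[:,1]-c[1])-r,c0,loss="soft_l1",f_scale=.001)
    return f.x.round(4),np.median(np.abs(f.fun)).round(5),len(P)
def potfit(g,c0,zbar):
    W=cloud(g);hsv=cv2.cvtColor(g["im"],cv2.COLOR_BGR2HSV)
    near=np.linalg.norm(W[...,:2]-np.array(c0),axis=-1)<.05
    z=W[...,2]
    m=near&(z<zbar-.03)&(z>zbar-.06)&(hsv[...,1]>120)&(hsv[...,0]>100)&(hsv[...,0]<130)
    m=cv2.erode(m.astype(np.uint8),np.ones((3,3)))>0
    if m.sum()>20: print("body",circ(W[m],.036,c0))
    m=near&(z<zbar-.07)&(z>zbar-.09)
    m=cv2.erode(m.astype(np.uint8),np.ones((3,3)))>0
    if m.sum()>20: print("stub",circ(W[m],.027,c0))
    # lid outline: white pixels, project to plane z=zbar-.018, hull, circle
    m=near&(hsv[...,1]<50)&(hsv[...,2]>150)&(np.abs(z-(zbar-.018))<.006)
    P=W[m]
    H=cv2.convexHull((P[:,:2]*1000).astype(np.float32)).reshape(-1,2)/1000
    d=np.hypot(*(H-np.array(c0)).T)
    H=H[d>.033]
    print("lid",circ(H,.0378,c0),"lidz",np.median(P[:,2]).round(4))
def collar(g,c0=(.4745,-.147)):
    W=cloud(g);D=np.linalg.norm(W[...,:2]-np.array(c0),axis=-1);z=W[...,2]
    P=W[(D<.045)&(z>.0725)&(z<.081)]
    H=cv2.convexHull((P[:,:2]*1000).astype(np.float32)).reshape(-1,2)/1000
    print("collar",circ(H,.036,c0),np.median(P[:,2]).round(4),len(P))
E
python3 - <<'E'
from h import *
zb=.2545-.0015
for t in("scene","s5"),("wrist","w5"):
    g=load(t[1]);print(t);potfit(g,(.4753,-.1467),zb);collar(g)
    bar(g,(.4753,-.1467),zb+.012,zb+.026)
g=load("scene0");print("scene0");collar(g);potfit(g,(.5495,.0902),.121)
g=load("top0");print("top0");collar(g);potfit(g,(.5495,.0902),.121)
g=load("w2");print("w2");collar(g);potfit(g,(.5495,.0902),.121)
g=load("w4");print("w4");potfit(g,(.5473,.0904),.2435)
E
```

```text
('scene', 's5')
body (array([ 0.4783, -0.1467]), np.float64(0.00052), 373)
stub (array([ 0.4784, -0.1464]), np.float64(0.00059), 126)
lid (array([ 0.4791, -0.1456]), np.float64(0.0004), 22) lidz 0.2356
collar (array([ 0.4765, -0.1465]), np.float64(0.00052), 31) 0.0769 302
bar n 99 rect [ 491.1 -146. ] [32.8 18.1] ang 28.38 mean [ 0.4943 -0.1435  0.2701] pca 20.785934770854027 z90 0.2714
('wrist', 'w5')
body (array([ 0.4791, -0.1461]), np.float64(0.00012), 606)
lid (array([ 0.4788, -0.1461]), np.float64(0.00012), 45) lidz 0.2346
collar (array([ 0.4767, -0.147 ]), np.float64(0.00013), 34) 0.0764 883
bar n 4105 rect [ 478.2 -146.1] [52.4 14.2] ang 4.08 mean [ 0.4756 -0.1464  0.2703] pca 3.883635348523626 z90 0.2712
scene0
collar (array([ 0.4768, -0.1465]), np.float64(0.00037), 26) 0.0768 297
body (array([0.5511, 0.09  ]), np.float64(0.00036), 203)
lid (array([0.5514, 0.0906]), np.float64(0.00033), 33) lidz 0.1037
top0
collar (array([ 0.473 , -0.1476]), np.float64(0.00064), 33) 0.0765 331
lid (array([0.5486, 0.0897]), np.float64(0.00062), 37) lidz 0.1029
w2
collar (array([ 0.4763, -0.1461]), np.float64(0.00041), 42) 0.0761 1831
body (array([0.552 , 0.0902]), np.float64(0.00012), 21)
lid (array([0.5517, 0.0903]), np.float64(0.00015), 61) lidz 0.1026
w4
body (array([0.5508, 0.0899]), np.float64(0.00011), 630)
lid (array([0.5506, 0.0899]), np.float64(0.00012), 45) lidz 0.225
```

Request:
send_rows:
  moves: "0 0 0 0.1 0.05 -0.006 1; 0 0 0 0.3 0 0 1; 0 0 0 0.4 0 0 1; 0 0 0 0.4 0 0 1; 0 0 0 0.3 0 0 1; 0 0 0 0.15 0 0 1; 0 0 0 0 0 0 1; 0 0 0 0 0 0 1"

```text
clock: 7.42
tool_pos: [0.4733, -0.1472, 0.1885]
eef_rot: [[-0.0, -0.998, -0.07], [0.0, -0.07, 0.998], [-1.0, 0.0, 0.0]]
contact_force: [1.0, 1.1, -4.9]
gripper_width: 0.0128
```

```bash
python3 - <<'E'
from h import *
plan(.4733,-.147,.174,94)
p=ctrl.sense()["tool_pos"]
for t in("scene","s6"),("wrist","w6"):
    g=grab(*t);print(t);potfit(g,(p[0]+.003,p[1]),p[2]-.0015);collar(g)
g=load("s6");cv2.imwrite("pics/s6c.png",cv2.resize(g["im"][60:220,240:400],None,fx=4,fy=4))
E
```

```text
clock 7.42 pos [ 0.4733 -0.1472  0.1885] zang 94.0 F [ 0.99  1.08 -4.92] T [-0.01   0.045  0.01 ] w 0.0128
t units [ 0.363 -0.001  0.005] rows 0.36 lev [-0.     0.001 -0.003]
wx units -0.0
('scene', 's6')
body (array([ 0.4764, -0.1472]), np.float64(0.00051), 274)
stub (array([ 0.4766, -0.1469]), np.float64(0.00058), 80)
lid (array([ 0.4767, -0.1459]), np.float64(0.00054), 24) lidz 0.1696
collar (array([ 0.4771, -0.1461]), np.float64(0.00055), 21) 0.0769 201
('wrist', 'w6')
body (array([ 0.4777, -0.1469]), np.float64(0.00012), 613)
lid (array([ 0.4772, -0.1469]), np.float64(0.00012), 43) lidz 0.1692
collar (array([ 0.4765, -0.1468]), np.float64(0.00017), 33) 0.0764 983
```

View pics/s6c.png

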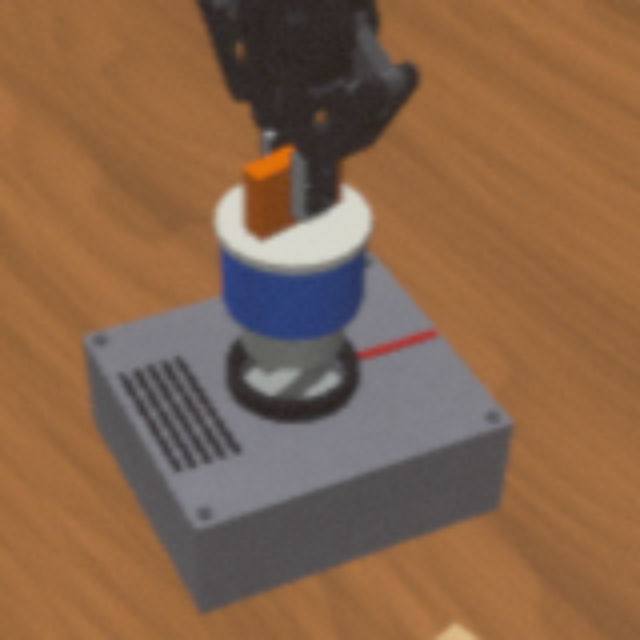

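Request:
send_rows:
  moves: "0 0 0 0.15 0.006 0.008 1; 0 0 0 0.15 0 0 1; 0 0 0 0.06 0 0 1; 0 0 0 0 0 0 1; 0 0 0 0 0 0 1"

```text
clock: 7.93
tool_pos: [0.4728, -0.1468, 0.1739]
eef_rot: [[-0.001, -0.998, -0.07], [0.0, -0.07, 0.998], [-1.0, 0.001, 0.0]]
contact_force: [0.7, -0.3, -4.5]
gripper_width: 0.0131
```

Request:
send_rows:
  moves: "0 0 0 0.03 0 0 1; 0 0 0 0.03 0 0 1; 0 0 0 0.03 0 0 1; 0 0 0 0 0 0 1"

```text
clock: 8.27
tool_pos: [0.473, -0.1468, 0.1703]
eef_rot: [[-0.0, -0.998, -0.07], [0.0, -0.07, 0.998], [-1.0, 0.0, 0.0]]
contact_force: [-0.5, 0.4, -4.1]
gripper_width: 0.0131
```

Request:
send_rows:
  moves: "0 0 0 0.02 0 0 1; 0 0 0 0.02 0 0 1; 0 0 0 0.02 0 0 1; 0 0 0 0 0 0 1"

```text
clock: 8.6
tool_pos: [0.473, -0.1468, 0.168]
eef_rot: [[-0.0, -0.998, -0.07], [0.0, -0.07, 0.998], [-1.0, 0.0, 0.0]]
contact_force: [-0.6, -0.3, -4.3]
gripper_width: 0.0128
```

No contact so far and the stub is entering the bore. I'll keep lowering in small steps.

Request:
send_rows:
  moves: "0 0 0 0.02 0 0 1; 0 0 0 0.02 0 0 1; 0 0 0 0.02 0 0 1; 0 0 0 0 0 0 1"

```text
clock: 8.93
tool_pos: [0.4729, -0.1468, 0.1655]
eef_rot: [[-0.0, -0.998, -0.07], [0.0, -0.07, 0.998], [-1.0, 0.0, 0.0]]
contact_force: [0.5, 0.1, -4.9]
gripper_width: 0.0133
```

Request:
send_rows:
  moves: "0 0 0 0.02 0 0 1; 0 0 0 0.02 0 0 1; 0 0 0 0.02 0 0 1; 0 0 0 0 0 0 1"

```text
clock: 9.27
tool_pos: [0.4729, -0.1468, 0.1632]
eef_rot: [[-0.0, -0.998, -0.07], [0.0, -0.07, 0.998], [-1.0, 0.0, 0.0]]
contact_force: [0.4, 0.1, -4.9]
gripper_width: 0.0132
```

Request:
send_rows:
  moves: "0 0 0 0.02 0 0 1; 0 0 0 0 0 0 1; 0 0 0 0 0 0 1"

```text
clock: 9.52
tool_pos: [0.4731, -0.1469, 0.1625]
eef_rot: [[-0.0, -0.998, -0.07], [-0.0, -0.07, 0.998], [-1.0, 0.0, -0.0]]
contact_force: [-0.7, -0.2, -4.1]
gripper_width: 0.0131
```

Request:
send_rows:
  moves: "0 0 0 0.02 0 0 1; 0 0 0 0 0 0 1; 0 0 0 0 0 0 1"

```text
clock: 9.77
tool_pos: [0.4733, -0.1469, 0.1622]
eef_rot: [[0.0, -0.998, -0.07], [-0.0, -0.07, 0.998], [-1.0, -0.0, -0.0]]
contact_force: [-0.9, 0.7, 2.8]
gripper_width: 0.0132
```

Tang is on the disc with about 7 N. Now I'll turn anticlockwise about the pot's axis.

Request:
send_rows:
  moves: "-0.1 0 0 -0.005 0 -0.001 1; -0.15 0 0 0 0 -0.0015 1; -0.15 0 0 0 0 -0.0015 1; -0.15 0 0 0 0 -0.0015 1; 0 0 0 0 0 0 1"

```text
clock: 10.18
tool_pos: [0.4733, -0.1469, 0.162]
eef_rot: [[0.0, -0.991, -0.137], [0.0, -0.137, 0.991], [-1.0, -0.0, 0.0]]
contact_force: [-0.4, 0.8, 3.2]
gripper_width: 0.0136
```

Request:
send_rows:
  moves: "-0.15 0 0 0 0 -0.0015 1; -0.15 0 0 0 0 -0.0015 1; -0.15 0 0 0 0 -0.0015 1; 0 0 0 0 0 0 1"

```text
clock: 10.52
tool_pos: [0.4732, -0.147, 0.1619]
eef_rot: [[0.0, -0.982, -0.19], [0.0, -0.19, 0.982], [-1.0, -0.0, 0.0]]
contact_force: [0.5, 2.8, 2.1]
gripper_width: 0.0129
```

```bash
python3 - <<'E'
from h import *
plan(.4733,-.147,.15,106.7)
E
```

```text
clock 10.52 pos [ 0.4732 -0.147   0.1619] zang 100.95 F [0.5  2.76 2.07] T [ 0.952 -0.106 -0.03 ] w 0.0129
t units [ 0.297 -0.003 -0.001] rows 0.3 lev [0.    0.003 0.002]
wx units -0.836
```

Request:
send_rows:
  moves: "-0.15 0 0 0 0 0.004 1; -0.15 0 0 0 0 -0.0015 1; 0 0 0 0 0 0 1; 0 0 0 0 0 0 1"

```text
clock: 10.85
tool_pos: [0.4723, -0.1475, 0.1613]
eef_rot: [[-0.002, -0.974, -0.225], [-0.001, -0.225, 0.974], [-1.0, 0.002, -0.0]]
contact_force: [-0.3, -0.4, -3.8]
gripper_width: 0.013
```

Request:
send_rows:
  moves: "-0.15 0 0 0 0 -0.0015 1; -0.15 0 0 0 0 -0.0015 1; 0 0 0 0 0 0 1; 0 0 0 0 0 0 1"

```text
clock: 11.18
tool_pos: [0.473, -0.1474, 0.1618]
eef_rot: [[-0.0, -0.966, -0.259], [-0.0, -0.259, 0.966], [-1.0, 0.0, -0.0]]
contact_force: [-0.3, -0.8, -4.7]
gripper_width: 0.0135
```

```bash
python3 - <<'E'
from h import *
plan(.4733,-.147,.15,106.7)
E
```

```text
clock 11.18 pos [ 0.473  -0.1474  0.1618] zang 105.01 F [-0.29 -0.78 -4.75] T [-0.051 -0.011 -0.061] w 0.0135
t units [ 0.294 -0.01   0.007] rows 0.29 lev [ 0.    -0.001 -0.003]
wx units -0.246
```

The load came off at about 103–105°, which matches the slot at 106.7°. I'll lower gently.

Request:
send_rows:
  moves: "-0.15 0 0 0.02 0 0 1; 0 0 0 0.02 0 0 1; 0 0 0 0.02 0 0 1; 0 0 0 0 0 0 1"

```text
clock: 11.52
tool_pos: [0.473, -0.1472, 0.1593]
eef_rot: [[-0.0, -0.961, -0.276], [0.0, -0.276, 0.961], [-1.0, 0.0, 0.0]]
contact_force: [-0.1, -0.2, -4.0]
gripper_width: 0.0129
```

Request:
send_rows:
  moves: "0 0 0 0.03 0 0 1; 0 0 0 0.03 0 0 1; 0 0 0 0.03 0 0 1; 0 0 0 0 0 0 1"

```text
clock: 11.85
tool_pos: [0.4729, -0.1472, 0.1556]
eef_rot: [[-0.0, -0.961, -0.276], [0.0, -0.276, 0.961], [-1.0, 0.0, 0.0]]
contact_force: [0.8, 0.3, -4.5]
gripper_width: 0.013
```

Request:
send_rows:
  moves: "0 0 0 0.03 0 0 1; 0 0 0 0.03 0 0 1; 0 0 0 0.03 0 0 1; 0 0 0 0 0 0 1"

```text
clock: 12.18
tool_pos: [0.473, -0.1472, 0.1521]
eef_rot: [[-0.0, -0.961, -0.276], [0.0, -0.276, 0.961], [-1.0, 0.0, 0.0]]
contact_force: [0.6, -0.6, -4.5]
gripper_width: 0.0131
```

```bash
python3 - <<'E'
from h import *
plan(.4733,-.147,.1485,80)
E
```

```text
clock 12.18 pos [ 0.473  -0.1472  0.1521] zang 106.03 F [ 0.56 -0.63 -4.51] T [ 0.012  0.004 -0.025] w 0.0131
t units [ 0.089 -0.009  0.002] rows 0.09 lev [-0.     0.002 -0.003]
wx units 3.787
```

Request:
send_rows:
  moves: "0 0 0 0.03 0 0 1; 0 0 0 0.03 0 0 1; 0 0 0 0 0 0 1; 0 0 0 0 0 0 1"

```text
clock: 12.52
tool_pos: [0.473, -0.1472, 0.1498]
eef_rot: [[-0.0, -0.961, -0.276], [0.0, -0.276, 0.961], [-1.0, 0.0, 0.0]]
contact_force: [-0.3, -0.2, -3.6]
gripper_width: 0.0128
```

Request:
send_rows:
  moves: "0 0 0 0.02 0 0 1; 0 0 0 0 0 0 1; 0 0 0 0 0 0 1"

```text
clock: 12.77
tool_pos: [0.4731, -0.1473, 0.1491]
eef_rot: [[-0.0, -0.961, -0.276], [-0.0, -0.276, 0.961], [-1.0, 0.0, -0.0]]
contact_force: [-0.4, -0.3, -4.2]
gripper_width: 0.0132
```

Request:
send_rows:
  moves: "0 0 0 0.015 0 0 1; 0 0 0 0 0 0 1; 0 0 0 0 0 0 1"

```text
clock: 13.02
tool_pos: [0.4731, -0.1473, 0.1485]
eef_rot: [[-0.0, -0.961, -0.276], [-0.0, -0.276, 0.961], [-1.0, 0.0, -0.0]]
contact_force: [-0.5, 0.1, -4.2]
gripper_width: 0.0129
```

Request:
send_rows:
  moves: "0 0 0 0.015 0 0 1; 0 0 0 0 0 0 1; 0 0 0 0 0 0 1"

```text
clock: 13.27
tool_pos: [0.4732, -0.1473, 0.1484]
eef_rot: [[0.0, -0.961, -0.276], [-0.0, -0.276, 0.961], [-1.0, -0.0, -0.0]]
contact_force: [-1.9, 1.5, 3.4]
gripper_width: 0.0132
```

Request:
send_rows:
  moves: "0 0 0 0.01 0 0 1; 0 0 0 0 0 0 1; 0 0 0 0 0 0 1"

```text
clock: 13.52
tool_pos: [0.4732, -0.1473, 0.1477]
eef_rot: [[0.0, -0.961, -0.276], [-0.0, -0.276, 0.961], [-1.0, -0.0, -0.0]]
contact_force: [-1.0, 0.8, 3.5]
gripper_width: 0.0132
```

Fully seated: contact at TCP z of about 0.148, which gives a pot_bar height of about 147 mm. I'll ease off slightly and turn clockwise.

Request:
send_rows:
  moves: "0.1 0 0 -0.012 0 0.001 1; 0.2 0 0 0 0 0.002 1; 0.2 0 0 0 0 0.002 1; 0.2 0 0 0 0 0.002 1; 0 0 0 0 0 0 1"

```text
clock: 13.93
tool_pos: [0.4734, -0.1474, 0.1481]
eef_rot: [[0.001, -0.981, -0.193], [-0.001, -0.193, 0.981], [-1.0, -0.001, -0.001]]
contact_force: [0.0, -0.8, 2.7]
gripper_width: 0.0132
```

Request:
send_rows:
  moves: "0.2 0 0 0 0 0.002 1; 0.2 0 0 0 0 0.002 1; 0.2 0 0 0 0 0.002 1; 0.2 0 0 0 0 0.002 1; 0 0 0 0 0 0 1"

```text
clock: 14.35
tool_pos: [0.4734, -0.1471, 0.1481]
eef_rot: [[0.001, -0.995, -0.098], [-0.001, -0.098, 0.995], [-1.0, -0.001, -0.001]]
contact_force: [-0.4, -2.7, 2.3]
gripper_width: 0.0133
```

```bash
python3 - <<'E'
from h import *
plan(.4733,-.147,.1485,80)
E
```

```text
clock 14.35 pos [ 0.4734 -0.1471  0.1481] zang 95.62 F [-0.36 -2.74  2.34] T [-0.701  0.024  0.106] w 0.0133
t units [-0.009  0.001  0.004] rows 0.01 lev [-0.    -0.008  0.005]
wx units 2.271
```

Request:
send_rows:
  moves: "0.2 0 0 0 0 -0.002 1; 0.2 0 0 0 0 -0.002 1; 0.2 0 0 0 0 0.001 1; 0.2 0 0 0 0 0.001 1; 0 0 0 0 0 0 1"

```text
clock: 14.77
tool_pos: [0.4733, -0.1469, 0.1481]
eef_rot: [[0.001, -1.0, -0.002], [-0.0, -0.002, 1.0], [-1.0, -0.001, -0.0]]
contact_force: [0.9, -2.7, 2.1]
gripper_width: 0.0131
```

Request:
send_rows:
  moves: "0.2 0 0 0 0 0.001 1; 0.2 0 0 0 0 0.001 1; 0.2 0 0 0 0 0.001 1; 0.2 0 0 0 0 0.001 1; 0 0 0 0 0 0 1"

```text
clock: 15.18
tool_pos: [0.4732, -0.1467, 0.1481]
eef_rot: [[0.0, -0.996, 0.094], [-0.0, 0.094, 0.996], [-1.0, -0.0, -0.0]]
contact_force: [2.9, -3.5, 3.5]
gripper_width: 0.0136
```

```bash
python3 - <<'E'
from h import *
plan(.4733,-.147,.1485,80)
g=grab("wrist","w7");p=ctrl.sense()["tool_pos"]
bar(g,p[:2],p[2]+.01,p[2]+.025)
E
```

```text
clock 15.18 pos [ 0.4732 -0.1467  0.1481] zang 84.61 F [ 2.86 -3.48  3.46] T [-0.744 -0.265  0.108] w 0.0136
t units [-0.01  -0.003 -0.008] rows 0.01 lev [-0.    -0.002  0.004]
wx units 0.67
bar n 4140 rect [ 476.6 -146.6] [14.3 53.2] ang -5.24 mean [ 0.4735 -0.1464  0.1639] pca -5.4636905720145705 z90 0.1648
```

View pics/w7.png

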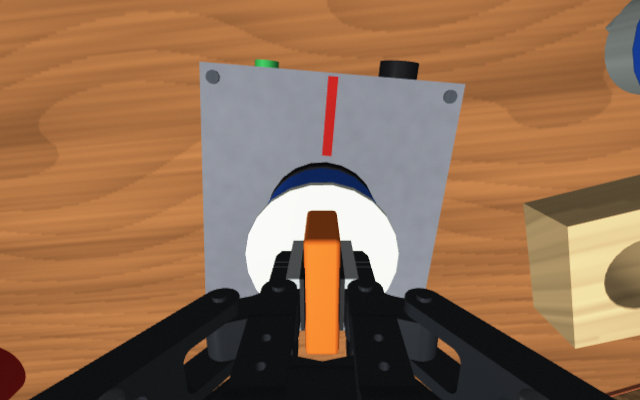

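Request:
send_rows:
  moves: "0.15 0 0 0 -0.004 -0.004 1; 0.15 0 0 0 0 0 1; 0.15 0 0 0 0 0 1; 0 0 0 0 0 0 1"

```text
clock: 15.57
tool_pos: [0.4733, -0.1467, 0.148]
eef_rot: [[0.0, -0.989, 0.147], [0.0, 0.147, 0.989], [-1.0, -0.0, 0.0]]
contact_force: [1.4, -2.6, 3.4]
gripper_width: 0.0133
```

Request:
send_rows:
  moves: "0.12 0 0 0 -0.002 -0.002 1; 0.1 0 0 0 0 0 1; 0 0 0 0 0 0 1; 0 0 0 0 0 0 1"

```text
clock: 15.9
tool_pos: [0.4732, -0.1467, 0.148]
eef_rot: [[-0.0, -0.985, 0.172], [0.0, 0.172, 0.985], [-1.0, 0.0, 0.0]]
contact_force: [0.9, -0.5, 2.6]
gripper_width: 0.013
```

```bash
python3 - <<'E'
from h import *
plan(.4733,-.147,.1485,80)
g=grab("wrist","w8");p=ctrl.sense()["tool_pos"]
bar(g,p[:2],p[2]+.01,p[2]+.025)
W=cloud(g);hsv=cv2.cvtColor(g["im"],cv2.COLOR_BGR2HSV)
m=((hsv[...,0]<5)|(hsv[...,0]>175))&(hsv[...,1]>150)&(hsv[...,2]>100)&(np.abs(W[...,2]-.065)<.004)
P=W[m];l=cv2.fitLine((P[:,:2]*1000).astype(np.float32),cv2.DIST_L2,0,.01,.01).ravel();print("red",len(P),np.degrees(np.arctan(l[1]/l[0])),P.mean(0))
mixer(g)
E
```

```text
clock 15.9 pos [ 0.4732 -0.1467  0.148 ] zang 80.1 F [ 0.88 -0.49  2.58] T [-0.277 -0.373  0.099] w 0.013
t units [-0.013 -0.004 -0.008] rows 0.01 lev [ 0.     0.002 -0.001]
wx units 0.015
bar n 4148 rect [ 476.3 -147.1] [14.6 53. ] ang -10.67 mean [ 0.4736 -0.1464  0.1638] pca -10.020370786185936 z90 0.1647
red 754 -9.511234 [ 0.41172659 -0.13551075  0.06562104]
mixer [ 464.4 -144.9] [160.8 155.4] 80.04 0.0646
collar [ 461.7 -144.4] 32.69728469848633 0.0758 356
ell ((474.95465087890625, -146.7945556640625), (69.02674865722656, 70.7851333618164), 170.03329467773438)
```

Bar is at about −10.0°, and the mixer axis/red line at −9.5 to −10°. Releasing now.

Request:
send_rows:
  moves: "0 0 0 -0.01 0 0 0.8; 0 0 0 0 0 0 0.6; 0 0 0 0 0 0 0.5; 0 0 0 0 0 0 0.45; 0 0 0 0 0 0 0.45; 0 0 0 0 0 0 0.45"

```text
clock: 16.45
tool_pos: [0.4729, -0.1467, 0.1482]
eef_rot: [[-0.001, -0.985, 0.172], [0.0, 0.172, 0.985], [-1.0, 0.001, 0.0]]
contact_force: [-0.6, -0.8, -0.1]
gripper_width: 0.0469
```

```bash
python3 - <<'E'
from h import *
g=grab("wrist","w9");plan(.4733,-.147,.25,80)
E
```

```text
clock 16.5 pos [ 0.473  -0.1468  0.1483] zang 80.11 F [-0.13  0.56 -0.84] T [-0.008  0.092  0.043] w 0.0472
t units [-2.543 -0.007 -0.004] rows 2.54 lev [ 0.     0.001 -0.004]
wx units 0.016
```

View pics/w9.png

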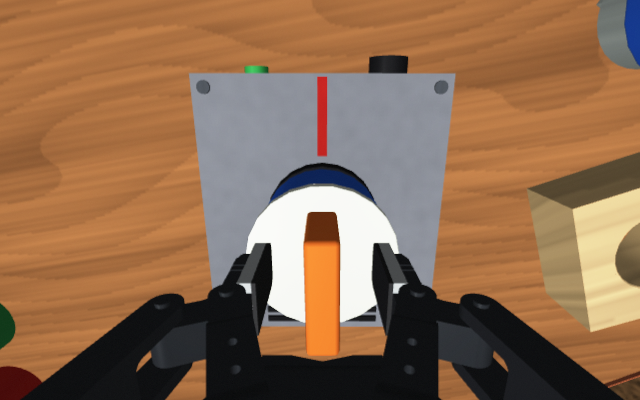

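The fingers are clear of the bar, and the bar (x≈322) lines up with the red line (x≈322). Retracting.

Request:
send_rows:
  moves: "0 0 0 -0.1 0 0 0.45; 0 0 0 -0.4 0 0 0.45; 0 0 0 -0.6 0 0 0.3; 0 0 0 -0.7 0 0 0.2; 0 0 0 -0.7 0 0 0; 0 0 0 -0.5 0 0 0; 0 0 0 -0.2 0 0 0; 0 0 0 0 0 0 0"

```text
clock: 17.17
tool_pos: [0.4744, -0.1474, 0.2785]
eef_rot: [[0.004, -0.985, 0.172], [-0.002, 0.172, 0.985], [-1.0, -0.004, -0.001]]
contact_force: [0.0, -1.1, -0.0]
gripper_width: 0.0852
```

```bash
python3 - <<'E'
from h import *
plan(.473,-.147,.25,80)
g=grab("wrist","w10");bar(g,(.4766,-.1466),.155,.175);potfit(g,(.4766,-.1466),.147)
W=cloud(g);hsv=cv2.cvtColor(g["im"],cv2.COLOR_BGR2HSV)
m=((hsv[...,0]<5)|(hsv[...,0]>175))&(hsv[...,1]>150)&(hsv[...,2]>100)&(np.abs(W[...,2]-.065)<.004)
P=W[m];l=cv2.fitLine((P[:,:2]*1000).astype(np.float32),cv2.DIST_L2,0,.01,.01).ravel();print("red",len(P),np.degrees(np.arctan(l[1]/l[0])))
g=grab("scene","s10")
E
```

```text
clock 17.17 pos [ 0.4744 -0.1474  0.2785] zang 80.11 F [ 0.04 -1.09 -0.02] T [-0.028 -0.004 -0.008] w 0.0852
t units [0.713 0.04  0.005] rows 0.71 lev [-0.    -0.011  0.036]
wx units 0.017
bar n 1120 rect [ 476.3 -146.7] [12.9 51. ] ang -9.56 mean [ 0.4747 -0.1463  0.1643] pca -9.25507162612962 z90 0.1653
stub (array([ 0.4593, -0.1428]), np.float64(0.00592), 1503)
lid (array([ 0.4768, -0.147 ]), np.float64(0.00013), 58) lidz 0.1286
red 1460 -62.563034
```

View pics/w10.png

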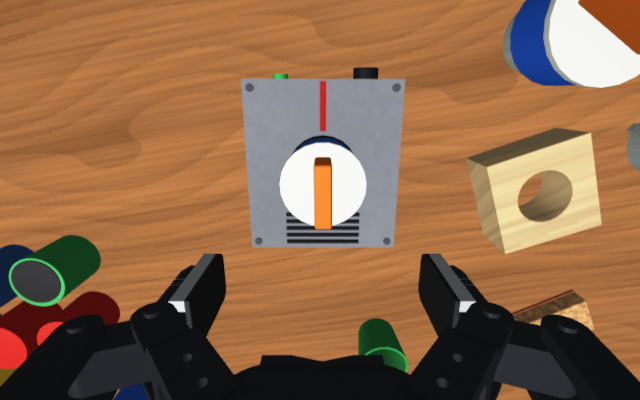

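View pics/s10.png

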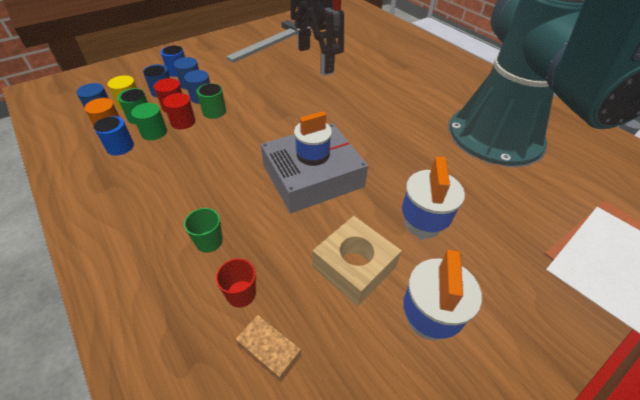

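The pot is down: bar top measures 0.1645 m (expected 0.165) and lid 0.1286 m (expected 0.129). The bar is within about 0.6° of the mixer axis. The cups and sanding block haven't moved.

```bash
python3 -c "
from workcell import ctrl
print(ctrl.sign_off())"
```

```text
the job is handed in; nothing more can be done
None
```

The job is done and handed in at about 17.3 s of the 64 s allowed; sign-off reports no verdict.

**What I did:** I lifted the smallest pot from the stand by its orange bar and lowered it into the socket until the tang rested on the disc, pressing with about 7 N. I turned it anticlockwise about 11° until the load came off at the slot and lowered it until it seated. I then turned it clockwise about 26° onto the red mark, released it and backed off to a TCP height of 0.28 m.

**Last checks:**

| Check | Measured | Expected |
|---|---|---|
| Bar top height | 164.5 mm | 165 mm |
| Lid height | 128.6 mm | 129 mm |
| Bar angle (world) | −9.3° to −9.6° | about −9.9° (mixer axis) |

- **Forces:** the force between pot and mixer in the end-of-call readings peaked at about 8 N. I read forces only at the end of each move call, so short peaks in between are not recorded.
- **Bystanders:** the cups and the sanding block look unmoved in the last scene picture.
- **Disagreements:** the top camera placed the socket 3 to 4 mm away from where the scene and wrist cameras did. I used the latter two, and the pot entered without touching. In the last wrist picture my fits for the red line and the stub gave useless values because they picked up other objects. The line-up there rests on the mixer axis measured earlier and on the picture itself.

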